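# Draw the food carrier's bolt with the hooked rod

## Robot

A 7-joint arm with a two-finger parallel gripper is mounted at the origin on the work surface. World frame = base frame: x ahead of the robot, y to its left, z up, the work surface at z = 0. Lengths are in m, angles in rad, forces in N, time in s.
With the tool pointing down it reaches from about 0.4 to 0.9 m from the base axis. Payload 5.5 kg.
Tool frame: the origin (TCP) lies on the centre line of the jaws, within the pads' length; the fingertips stand 11 mm ahead of it and the grasp point (between the pads) lies 8 mm behind it (bot.tip_reach is the distance from the TCP to the fingertips, in m); z points along the fingers, y is the direction in which the jaws open and shut (so a half turn about z gives the same grasp; the last joint's range is limited). The gripper opens to 92 mm and grips with 3 to 60 N. Pads are 19 mm wide; open, the fingers measure 130 mm over their backs; the gripper's body (75 mm by 190 mm) begins 47 mm behind the grasp point.
Start: joints at [-0.945, 0.501, -0.427, 1.55, 0.221, 1.138, -0.21], TCP at [0.231, 0.608, 0.238] pointing down, gripper open.
Joint ranges: [-2.88, 2.88], [-0.31, 2.03], [-1.54, 1.56], [0.2, 2.42], [-1.41, 4.55], [0.19, 2.02], [-2.57, 2.57]. Speed limits (rad/s): [2.57, 2.57, 3.14, 3.14, 3.14, 3.14, 3.14].

## Interface

Orientations are given as [roll, pitch, yaw] about the fixed x, y, z axes, in that order (R = Rz(yaw) Ry(pitch) Rx(roll)).
In Python, from cell import bot, snapshot gives the robot as it stands.
- The arm moves only by the tool send_rows, never from a script. Its argument "increments" is a list of rows, each a list of 7 numbers: the shift along the tool's x, y, z in mm, then the turn, a rotation vector about the tool's x, y, z in rad, then the finger opening in mm, from 0 to 91.8. A call has exactly 8 rows; each row is the pose to reach, as a shift and turn from the pose commanded when the call began, along the tool's axes at that moment; what a row does not reach only later rows make up. A row lasts 1/12 s, in which the tool goes at most 41.7 mm and 7.16 degrees, less where a joint would pass 70% of its speed; a pose out of reach is approached as far as the arm can. A call with a gripper value outside its range is refused whole. The fingers move at their own pace and stop on an object; "newtons" is the grip in N (left out, the last holds). Time passes only in rows, so rows that repeat a pose let the fingers close, or fill a call up. It gives the time, the measured TCP pose, the force and the opening at its end, in the units of the state.
- bot.get_state(): the state, without advancing time (a new reading comes with each control period).
- snapshot(name): name is "side" or "top" or "wrist"; returns a dict with "pixels" (480x640x3 uint8, red, green, blue), "z_map" (480x640 float32, m along the optical axis (not along the pixel's ray), 0 where there is no reading), "camera_matrix" (3x3 intrinsics, pixels), "xyz" and "rotation" of the camera in the world. Camera axes: x right, y up, looking along -z (the intrinsics and any distortion apply to the point x, -y, -z); pixel columns grow to the right and rows downward; lengths in m; the calibration is good to about 2 mm. A picture is of the moment at which its call begins.
- bot.close_job(): hands the job in, once; it reports no verdict.
The state is a dict: "time_s": time; "joint_pos": joint angles; "qd": joint speeds; "joint_efforts": joint torques, N m; "tcp_pos": TCP position; "orientation": TCP orientation; "contact_force": force on the tool from outside, world axes, zero at the start; "torque": the same for the moment, N m; "width": opening from 0.0 (shut) to 1.0 (fully open).
Only numpy, scipy, OpenCV 4.12 (cv2) and the standard library are available. Lean on these libraries where they do the work, as an engineer would, in place of code of your own. Each camera call takes 0.05 s, during which the arm holds its last target.

## Task

The insulated food carrier stands at the back of the counter, where its bolt is out of reach of the hand. Pick up the rod with the hooked end, hook it behind the upright post of the bolt on the carrier's top and draw the bolt towards you all the way to its stop, without touching the bolt with the gripper or arm. Leave the bolt drawn, gently lay the hooked rod down flat on the counter and let go, and leave the sharpening steel, the turner and the mug where they are.

Things in the scene. Friction and masses are not known exactly. Their poses are not given: they have to be found in the camera images.
- hook_grip (a point): Grip point of the loose hooked rod (0.24 kg, rigid), lying flat. Its handle is a dark wooden bar 145 long (x), 26 wide (y), 32 mm high, gripped across its width from above; the point is at mid width and mid height (16 mm above the counter), 100 mm from its butt end, 45 mm from its front end, near the centre of mass. x points from handle to hook, z up. An 8 mm steel rod runs on along x.
- hook_bar (a point): Middle of the hook's cross bar, on its centre line. 220 mm ahead of hook_grip (x) the 8 mm rod bends square to the left (+y) for 60 mm and then back towards the handle for 22 mm: a J lying level, 52 mm clear inside. This point is 220 mm ahead of hook_grip, 30 mm to its left, at the same height; same axes.
- bolt_post (a point): Point on the axis of the bolt's upright post, a dark steel pin 14 mm across: its tip is 26 mm above, the bolt's highest guide 36 mm below, the top of the carrier 62 mm below this point. x points along the bolt, away from the robot; z up; the post moves along -x. The fixed carrier is a blue-grey plastic box 280 deep, 370 wide, 150 mm high, its front edge 77 mm before the undrawn post.
- bolt (a joint): How far the bolt is drawn, in m: 0 fully shot, 0.050 fully drawn (against its stop). It slides with about 3 N of friction and stays where it is left.
- sharpener: Bystander: a sharpening steel lying flat, black handle 130 x 26 x 30 mm and a straight round steel 12 mm thick, no hook, 320 mm long in all. Origin on its underside, at mid-length; x along it, from the handle to the tip.
- turner: Bystander: a kitchen turner lying flat, dark wooden handle 130 x 26 x 20 mm and a flat steel blade 75 mm wide, 320 mm long in all. Origin on its underside, at mid-length; x along it, from the handle to the blade.
- mug: Bystander: a white mug standing upright, 80 mm across and 90 mm high, handle on its +y side. Origin at the centre of its underside.

How it is judged:
By the outcome, as a careful person would: the job done as asked, in the order asked, and still so for the second after the job is handed in, with the robot touching nothing.
It also fails if it takes over 61 s, if anything falls off the work surface, if the arm or the gripper's body presses on something with over 40 N, if the wrist force passes 120 N, or if a joint passes its speed limit or range.

## Working session

There is one attempt and no reset: what is moved stays moved. The work goes in short steps, Python scripts to look and compute and a tool call to move; the robot and the scene stay as the last step left them, time stands still between calls to the robot, and variables do not carry over. Pictures are saved under pics/ and viewed, and the job is handed in when it is done.

Besides the shell and the picture viewer there is one more tool, called after ">>>" by a JSON object that holds its "op" and its "data". send_rows: Moves the arm, as the interface text tells. Its arguments: {"type":"object","properties":{"increments":{"type":"array","items":{"type":"array","items":{"type":"number"}}},"newtons":{"type":"number"}},"required":["increments"]}

```bash
mkdir -p pics; ls; python3 - <<'E'
from cell import bot, snapshot
import cv2,numpy as np
for n in ("top","side","wrist"):
    s=snapshot(n); cv2.imwrite(f"pics/{n}0.png",s["pixels"][:,:,::-1]); np.savez(f"{n}0.npz",**s)
    print(n,s["camera_matrix"].round(1).tolist(),np.round(s["xyz"],3),np.round(s["rotation"],3).tolist(),[k for k in s])
print(bot.get_state(), bot.tip_reach)
E
```

```text
pics
top [[471.6, 0.0, 314.3], [0.0, 471.6, 234.9], [0.0, 0.0, 1.0]] [0.494 0.11  1.07 ] [0.134, -0.002, -1.541] ['pixels', 'z_map', 'camera_matrix', 'xyz', 'rotation']
side [[582.5, 0.0, 328.2], [0.0, 582.5, 240.4], [0.0, 0.0, 1.0]] [0.476 1.058 0.854] [0.943, 0.013, -3.006] ['pixels', 'z_map', 'camera_matrix', 'xyz', 'rotation']
wrist [[412.0, 0.0, 315.1], [0.0, 412.0, 234.4], [0.0, 0.0, 1.0]] [0.154 0.636 0.384] [-0.303, 0.001, 1.209] ['pixels', 'z_map', 'camera_matrix', 'xyz', 'rotation']
{'time_s': 0.15, 'joint_pos': array([-0.94479298,  0.50164725, -0.42685627,  1.55115873,  0.22082936,
        1.13827102, -0.21029674]), 'qd': array([ 0.00106244, -0.00285349, -0.00060605, -0.00096042,  0.00140509,
        0.00117129, -0.00099159]), 'joint_efforts': array([-7.12944384e-03, -5.67100239e+01, -5.82480758e+00, -2.79459339e+01,
       -6.84846751e-02,  2.63695302e-02,  1.17868453e-04]), 'tcp_pos': array([0.23053129, 0.60722521, 0.23693105]), 'orientation': array([-3.14016475e+00, -5.72237119e-05,  2.77885878e+00]), 'contact_force': array([-0.30510619, -0.3530392 ,  0.30623488]), 'torque': array([-0.02597626, -0.00205901,  0.03077022]), 'width': 0.9996334510558658} 0.011
```

View pics/top0.png

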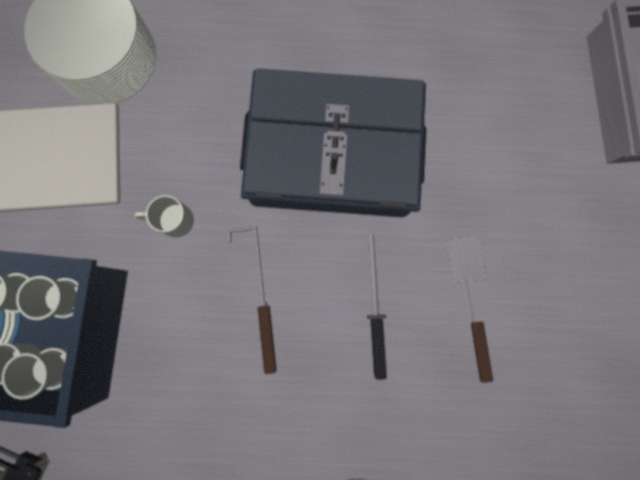

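View pics/side0.png

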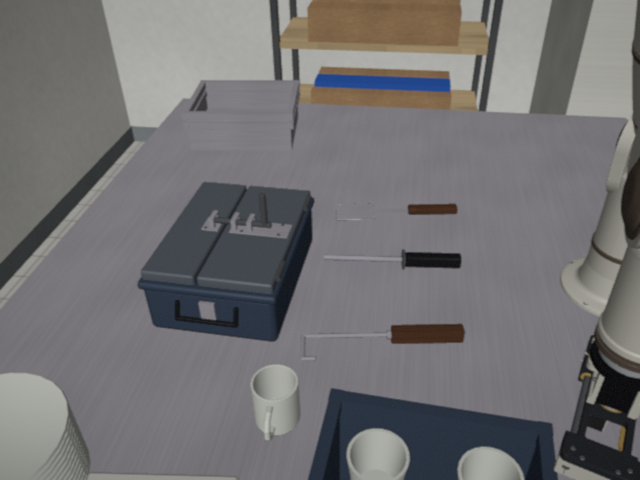

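View pics/wrist0.png

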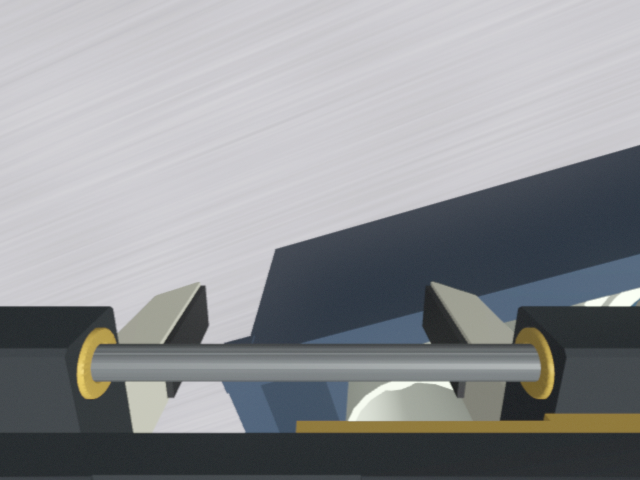

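The top view shows the hooked rod with its handle at about (267,340) and hook at (231–257,230), the steel at about (375,305), the turner at about (475,310), the mug at (165,214), and the carrier with its bolt at about (335,160). The side view shows the post standing at about (263,208). Next I'll measure them.

```bash
cat > h.py <<'E'
import numpy as np, cv2
from scipy.spatial.transform import Rotation as R
def load(n): return dict(np.load(n))
def ray(s,u,v):
    K=s["camera_matrix"]; M=R.from_euler('xyz',s["rotation"]).as_matrix()
    d=np.array([(u-K[0,2])/K[0,0],-(v-K[1,2])/K[1,1],-1.0]); return s["xyz"],M@d
def onz(s,u,v,z):
    o,d=ray(s,u,v); return o+d*(z-o[2])/d[2]
def depth(s,u,v):
    o,d=ray(s,u,v); return o+d*s["z_map"][int(round(v)),int(round(u))]
def proj(s,p):
    K=s["camera_matrix"]; M=R.from_euler('xyz',s["rotation"]).as_matrix()
    c=M.T@(np.asarray(p)-s["xyz"]); return np.array([K[0,2]+K[0,0]*c[0]/-c[2],K[1,2]+K[1,1]*c[1]/c[2]])
def tri(s1,p1,s2,p2):
    o1,d1=ray(s1,*p1);o2,d2=ray(s2,*p2)
    a=np.linalg.lstsq(np.c_[d1,-d2],o2-o1,rcond=None)[0]
    q1=o1+a[0]*d1;q2=o2+a[1]*d2
    return (q1+q2)/2,np.linalg.norm(q1-q2)
E
python3 - <<'E'
from h import *
t=load("top0.npz"); s=load("side0.npz")
for n,im,(x,y,w,h) in (("t",t,(300,90,80,120)),("s",s,(190,180,120,80)),("hk",t,(215,215,70,170))):
    c=im["pixels"][y:y+h,x:x+w,::-1]; k=min(800//w,600//h); cv2.imwrite(f"pics/crop_{n}.png",cv2.resize(c,None,fx=k,fy=k,interpolation=cv2.INTER_NEAREST)); print(n,k)
hsv=cv2.cvtColor(t["pixels"],cv2.COLOR_RGB2HSV)
m=((hsv[...,0]<15)&(hsv[...,1]>90)).astype(np.uint8)
for c in cv2.findContours(m,0,1)[0]:
    if cv2.contourArea(c)>150:
        r=cv2.minAreaRect(c); b=cv2.boxPoints(r); print(r); 
        e=sorted(b,key=lambda p:p[1]); f=(e[0]+e[1])/2; g=(e[2]+e[3])/2
        F,G=onz(t,*f,.03),onz(t,*g,.03); print("front",F,"butt",G,np.linalg.norm(F-G), onz(t,*r[0],.03))
for p in ((230,241),(230,232),(257,228),(265,303),(267,340)): print(p,onz(t,*p,.016), depth(t,*p))
print("carrier",[depth(t,u,v) for u,v in((260,75),(420,85),(250,190),(415,200))])
E
```

```text
t 5
s 6
hk 3
((481.4054260253906, 351.93243408203125), (57.86844253540039, 10.028338432312012), 80.53767395019531)
front [ 0.45076427 -0.24607252  0.03      ] butt [ 0.33119306 -0.26447315  0.03      ] 0.12097875532430447 [ 0.39050843 -0.2553452   0.03      ]
((266.4472351074219, 339.1144104003906), (64.5977783203125, 9.336313247680664), 83.79655456542969)
front [0.47211883 0.21912863 0.03      ] butt [0.33677474 0.19817705 0.03      ] 0.136956166980782 [0.40384584 0.20855981 0.03      ]
(230, 241) [0.61627911 0.30118178 0.016     ] [0.6162289  0.30110326 0.01643303]
(230, 232) [0.63669932 0.30227765 0.016     ] [0.63594448 0.30126046 0.02157783]
(257, 228) [0.64764352 0.24185089 0.016     ] [0.64985715 0.24375009 0.00080839]
(265, 303) [0.4807023  0.21647073 0.016     ] [0.48080333 0.21566888 0.02394462]
(267, 340) [0.40076914 0.20859439 0.016     ] [0.40214922 0.20713827 0.03158088]
carrier [array([0.94726326, 0.23369848, 0.14909975]), array([ 0.93523664, -0.09620336,  0.15004342]), array([0.70422282, 0.24258619, 0.14978524]), array([ 0.69328754, -0.08573258,  0.15239201])]
```

```bash
sleep 1; ls pics
```

```text
crop_hk.png
crop_s.png
crop_t.png
side0.png
top0.png
wrist0.png
```

View pics/crop_t.png

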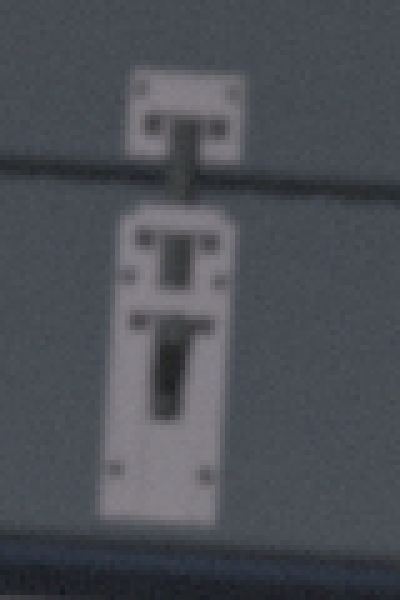

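View pics/crop_s.png

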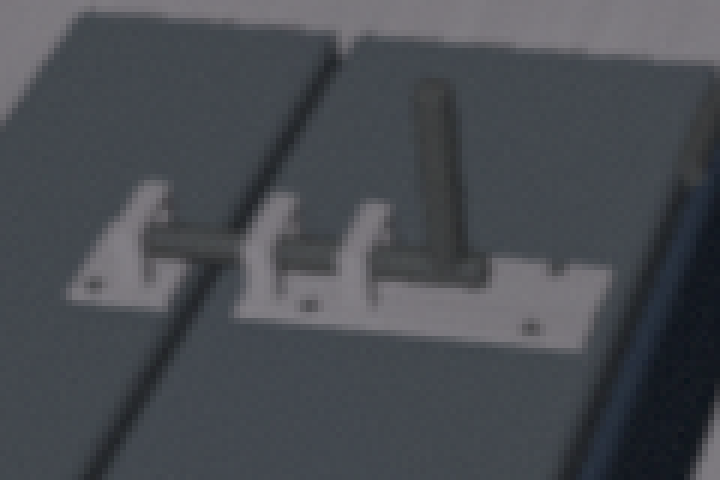

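View pics/crop_hk.png

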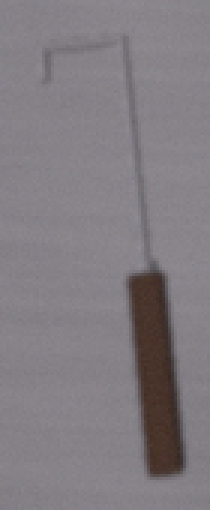

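```bash
python3 - <<'E'
from h import *
t=load("top0.npz"); s=load("side0.npz")
print("top heights col/row")
for v in range(150,178,2): print(v,[ "%.3f"%depth(t,u,v)[2] for u in range(326,346)])
print("side post: pts with z>.19")
P=np.array([np.r_[u,v,depth(s,u,v)] for v in range(185,240) for u in range(250,285)])
P=P[(P[:,4]>.185)&(P[:,4]<.25)]
for v in np.unique(P[:,1]):
    q=P[P[:,1]==v]; print(int(v),q[:,0].min(),q[:,0].max(),q[:,2:].mean(0).round(4))
Q=np.array([np.r_[u,v,depth(t,u,v)] for v in range(150,180) for u in range(322,350)])
Q=Q[(Q[:,4]>.19)&(Q[:,4]<.25)]; print(len(Q)); print(Q.round(3)[::3])
E
```

```text
top heights col/row
150 ['0.174', '0.176', '0.175', '0.177', '0.176', '0.176', '0.175', '0.177', '0.178', '0.176', '0.176', '0.173', '0.176', '0.174', '0.178', '0.176', '0.179', '0.176', '0.154', '0.154']
152 ['0.172', '0.173', '0.174', '0.173', '0.173', '0.175', '0.176', '0.238', '0.237', '0.237', '0.238', '0.178', '0.176', '0.175', '0.176', '0.174', '0.176', '0.156', '0.153', '0.153']
154 ['0.161', '0.164', '0.164', '0.158', '0.153', '0.165', '0.237', '0.236', '0.239', '0.238', '0.239', '0.236', '0.238', '0.165', '0.166', '0.168', '0.167', '0.152', '0.152', '0.151']
156 ['0.155', '0.151', '0.155', '0.155', '0.150', '0.232', '0.237', '0.238', '0.236', '0.237', '0.237', '0.236', '0.237', '0.152', '0.151', '0.153', '0.153', '0.154', '0.151', '0.154']
158 ['0.151', '0.154', '0.156', '0.153', '0.152', '0.224', '0.233', '0.236', '0.235', '0.236', '0.235', '0.234', '0.223', '0.152', '0.151', '0.153', '0.156', '0.157', '0.155', '0.154']
160 ['0.152', '0.148', '0.155', '0.151', '0.152', '0.216', '0.222', '0.223', '0.227', '0.227', '0.227', '0.219', '0.153', '0.152', '0.153', '0.153', '0.150
[... 3389 characters left out ...]
7.49e-01 8.20e-02 2.30e-01]
 [3.36e+02 1.59e+02 7.47e-01 7.60e-02 2.36e-01]
 [3.32e+02 1.60e+02 7.49e-01 8.30e-02 2.22e-01]
 [3.35e+02 1.60e+02 7.48e-01 7.80e-02 2.27e-01]
 [3.31e+02 1.61e+02 7.52e-01 8.40e-02 2.07e-01]
 [3.34e+02 1.61e+02 7.48e-01 7.90e-02 2.19e-01]
 [3.37e+02 1.61e+02 7.50e-01 7.30e-02 2.14e-01]
 [3.33e+02 1.62e+02 7.49e-01 8.10e-02 2.11e-01]
 [3.36e+02 1.62e+02 7.48e-01 7.50e-02 2.14e-01]
 [3.32e+02 1.63e+02 7.48e-01 8.20e-02 2.06e-01]
 [3.35e+02 1.63e+02 7.48e-01 7.70e-02 2.07e-01]
 [3.31e+02 1.64e+02 7.50e-01 8.40e-02 1.92e-01]
 [3.34e+02 1.64e+02 7.47e-01 7.80e-02 2.02e-01]
 [3.32e+02 1.65e+02 7.48e-01 8.20e-02 1.92e-01]
 [3.35e+02 1.65e+02 7.48e-01 7.60e-02 1.92e-01]]
```

```bash
python3 - <<'E'
from h import *
t=load("top0.npz"); s=load("side0.npz")
for a,b in (((324,134),(320,192)),((347.2,133),(343.6,194)),((337.5,120),(332.5,172))):
    A,B=onz(t,*a,.153),onz(t,*b,.153); d=A-B; print(A,B,"yaw",np.arctan2(d[1],d[0]))
# carrier edges front/back from depth mask
H=np.array([[depth(t,u,v) for u in range(0,640)] for v in range(0,480)])
m=((H[...,2]>.14)&(H[...,2]<.16)).astype(np.uint8); m[:, :235]=0; m[:,440:]=0;m[:60]=0;m[220:]=0
c=max(cv2.findContours(m,0,1)[0],key=cv2.contourArea); r=cv2.minAreaRect(c); 
for p in cv2.boxPoints(r): print("carrier",p,onz(t,*p,.15))
print("crate max z", H[250:430,0:130,2].max(), "corner",H[262,95],H[420,65],H[270,125])
# mug
print("mug", H[205:225,145:185,2].max(), onz(t,165,214,.09))
# fine hook rod: darkest pixel per row
g=cv2.cvtColor(t["pixels"],cv2.COLOR_RGB2GRAY).astype(float)
pts=[]
for v in range(232,300,4):
    row=g[v,248:275]; w=np.clip(np.median(row)-8-row,0,None); pts.append(np.r_[(w*np.arange(248,275)).sum()/w.sum(),v])
W=np.array([onz(t,*p,.016) for p in pts]); k=np.polyfit(W[:,0],W[:,1],1); print("rod line yaw",np.arctan(k[0]),"y at .431",np.polyval(k,.431),"y at .648",np.polyval(k,.648), "resid",np.abs(np.polyval(k,W[:,0])-W[:,1]).max())
hm=(H[...,2]>.022); vs=[]
q=np.argwhere(hm[295:385,250:285])+[295,250]; X=np.array([H[a,b] for a,b in q]); print(len(q),X.mean(0),X.min(0),X.max(0)); 
E
```

```text
[0.82348473 0.09834551 0.153     ] [0.70364298 0.10304919 0.153     ] yaw -0.0392289547689748
[0.82701605 0.05155259 0.153     ] [0.70100847 0.05611843 0.153     ] yaw -0.036218852907244845
[0.85380642 0.07177813 0.153     ] [0.74518572 0.07924454 0.153     ] yaw -0.06863049212124044
carrier [243.27393 195.98354] [0.69161654 0.25533971 0.15      ]
carrier [252.65375  67.01118] [0.96378475 0.24953069 0.15      ]
carrier [426.89575   79.683334] [ 0.94724563 -0.11042006  0.15      ]
carrier [417.51593 208.6557 ] [ 0.67645394 -0.09125635  0.15      ]
crate max z 1.0697195378845872 corner [0.54938856 0.52112305 0.18577445] [0.26879665 0.54081836 0.20192822] [0.54414559 0.53127325 0.01688615]
mug 1.0697195378845872 [0.66082058 0.4276728  0.09      ]
rod line yaw 0.1524257277684378 y at .431 0.2102317869416993 y at .648 0.24356673426406283 resid 0.0007195035180470877
862 [0.40711189 0.20824969 0.03742771] [0.33250775 0.1101183  0.02203228] [0.49800181 0.23022905 1.06971954]
```

>>> {"op": "send_rows", "data": {"increments": [[0,0,-35,0,0,0,91],[0,0,-70,0,0,0,91],[0,0,-100,0,0,-0.05,91],[-28,-25,-100,0,0,-0.1,91],[-56,-50,-100,0,0,-0.15,91],[-84,-76,-100,0,0,-0.2,91],[-112,-102,-100,0,0,-0.26,91],[-140,-128,-100,0,0,-0.3,91]]}}

```text
time_s: 0.82
tcp_pos: [0.3165, 0.4365, 0.3374]
orientation: [-3.141, -0.0, 3.082]
contact_force: [0.1, -0.3, -0.4]
width: 0.991
```

>>> {"op": "send_rows", "data": {"increments": [[-18,-30,0,0,0,-0.03,91],[-37,-62,0,0,0,-0.06,91],[-55,-93,0,0,0,-0.1,91],[-74,-125,10,0,0,-0.14,91],[-92,-155,30,0,0,-0.18,91],[-110,-186,50,0,0,-0.215,91],[-123,-208,80,0,0,-0.215,91],[-129,-218,115,0,0,-0.215,91]]}}

```text
time_s: 1.48
tcp_pos: [0.4341, 0.2088, 0.223]
orientation: [-3.141, 0.004, -2.995]
contact_force: [0.6, 0.5, -0.5]
width: 0.994
```

```bash
python3 - <<'E'
from cell import bot, snapshot
import cv2,numpy as np
s=snapshot("wrist"); cv2.imwrite("pics/w1.png",s["pixels"][:,:,::-1]); np.savez("w1.npz",**s)
st=bot.get_state(); print(st["time_s"],st["tcp_pos"],st["orientation"],st["joint_pos"])
E
```

```text
1.5333 [0.42999656 0.20565339 0.21554773] [-3.13706868 -0.00769371 -2.9960712 ] [-0.25683747  0.20420203 -0.27688424  1.99338881  0.06925957  0.96154451
  1.14791251]
```

View pics/w1.png

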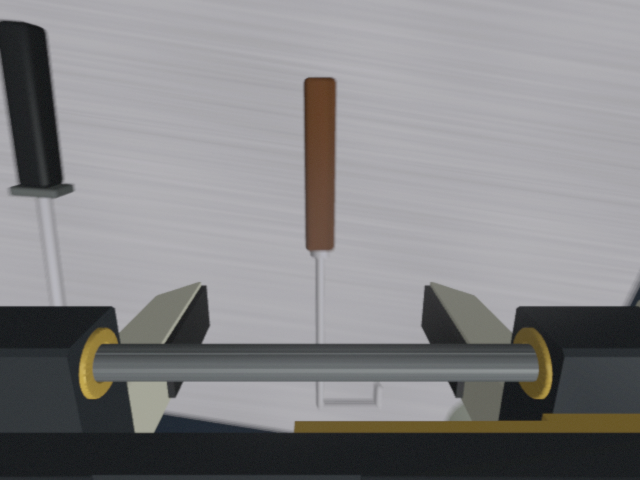

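```bash
python3 - <<'E'
from h import *
s=load("w1.npz"); print(s["rotation"],s["xyz"])
F=onz(s,320,249,.032);B=onz(s,320,80,.032); C=onz(s,320,404,.016); print(F,B,np.linalg.norm(F-B),C)
d=(F-B)/np.linalg.norm(F-B); print("grip",F-.045*d,"yaw",np.arctan2(d[1],d[0]),np.arctan2(*(C-F)[[1,0]]))
E
```

```text
[-3.07571983e-01  4.37583851e-04  1.71866516e+00] [0.35254574 0.19685974 0.36975771]
[0.47127249 0.21866389 0.032     ] [0.33499024 0.19786679 0.032     ] 0.13785996899633274 [0.64543405 0.2454161  0.016     ]
grip [0.42678748 0.21187534 0.032     ] yaw 0.15143481846220866 0.15241445099743067
```

>>> {"op": "send_rows", "data": {"increments": [[0,0,30,0,0,0,91],[0,0,60,0,0,0,91],[0,0,90,0,0,0,91],[0,0,120,0,0,0,91],[0,0,145,0,0,0,91],[0,0,160,0,0,0,91],[0,0,160,0,0,0,91],[0,0,160,0,0,0,91]]}}

```text
time_s: 2.2
tcp_pos: [0.4305, 0.2134, 0.0627]
orientation: [-3.142, -0.002, -2.988]
contact_force: [0.6, 0.5, 0.1]
width: 0.989
```

>>> {"op": "send_rows", "data": {"increments": [[0,0,20,0,0,0,91],[0,0,38,0,0,0,91],[0,0,48,0,0,0,91],[0,0,48,0,0,0,91],[0,0,48,0,0,0,91],[0,0,48,0,0,0,15],[0,0,48,0,0,0,15],[0,0,48,0,0,0,15]], "newtons": 45}}

```text
time_s: 2.87
tcp_pos: [0.4319, 0.2131, 0.0157]
orientation: [3.141, 0.002, -2.989]
contact_force: [-0.1, -0.0, 0.2]
width: 0.824
```

>>> {"op": "send_rows", "data": {"increments": [[0,0,0,0,0,0,15],[0,0,0,0,0,0,15],[0,0,0,0,0,0,15],[0,0,0,0,0,0,15],[0,0,0,0,0,0,15],[0,0,0,0,0,0,15],[0,0,0,0,0,0,15],[0,0,0,0,0,0,15]]}}

```text
time_s: 3.53
tcp_pos: [0.4311, 0.2127, 0.0147]
orientation: [3.142, -0.0, -2.989]
contact_force: [-0.4, 0.1, 0.7]
width: 0.28
```

>>> {"op": "send_rows", "data": {"increments": [[0,0,-6,0,0,0,15],[0,0,-20,0,0,0,15],[0,0,-45,0,0,0,15],[0,0,-80,0,0,0,15],[0,0,-115,0,0,0,15],[0,0,-150,0,0,0,15],[0,0,-185,0,0,0,15],[0,0,-220,0,0,0,15]]}}

```text
time_s: 4.2
tcp_pos: [0.4303, 0.2123, 0.2365]
orientation: [-3.141, -0.001, -2.989]
contact_force: [1.4, -0.3, -2.8]
width: 0.28
```

>>> {"op": "send_rows", "data": {"increments": [[0,0,-30,0,0,0,15],[0,0,-55,0,0,0,15],[0,0,-65,0,0,0,15],[0,0,-65,0,0,0,15],[0,0,-65,0,0,0,15],[0,0,-65,0,0,0,15],[0,0,-65,0,0,0,15],[0,0,-65,0,0,0,15]]}}

```text
time_s: 4.87
tcp_pos: [0.4303, 0.2122, 0.2979]
orientation: [-3.141, -0.003, -2.989]
contact_force: [-0.6, 0.4, -1.8]
width: 0.28
```

```bash
cat > look.py <<'E'
import sys
from cell import bot, snapshot
import cv2,numpy as np
k=sys.argv[1]
for n in sys.argv[2:]:
    s=snapshot(n); cv2.imwrite(f"pics/{n}{k}.png",s["pixels"][:,:,::-1]); np.savez(f"{n}{k}.npz",**s)
st=bot.get_state(); print(st["time_s"],st["tcp_pos"].round(4),st["orientation"].round(4),st["contact_force"].round(2),st["joint_pos"].round(2))
E
python3 look.py 2 top side
```

```text
4.9667 [0.4307 0.2125 0.2986] [-3.1412e+00 -2.2000e-03 -2.9893e+00] [ 0.09 -1.12 -2.62] [-0.24  0.12 -0.3   1.89  0.04  1.14  1.17]
```

View pics/top2.png

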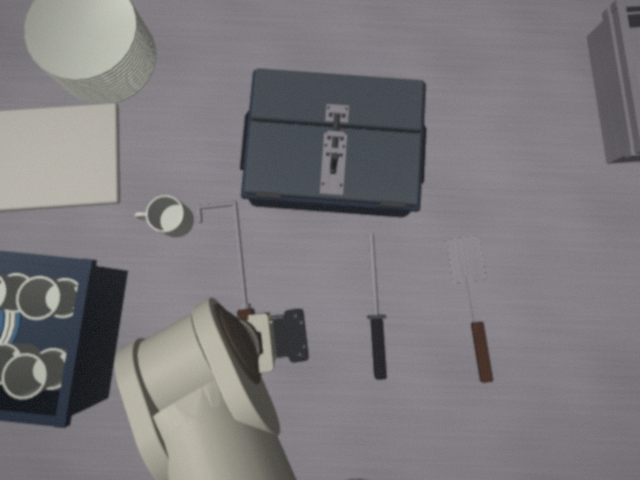

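View pics/side2.png

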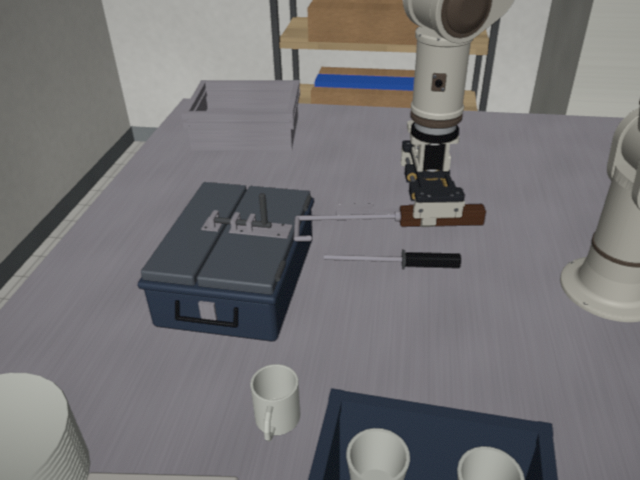

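```bash
python3 - <<'E'
from h import *
t=load("top2.npz"); s=load("side2.npz")
for n,im,(x,y,w,h) in (("t2",t,(190,190,70,60)),("s2",s,(280,205,60,45))):
    c=im["pixels"][y:y+h,x:x+w,::-1]; cv2.imwrite(f"pics/crop_{n}.png",cv2.resize(c,None,fx=10,fy=10,interpolation=cv2.INTER_NEAREST))
E
```

```text
(no output)
```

View pics/crop_t2.png

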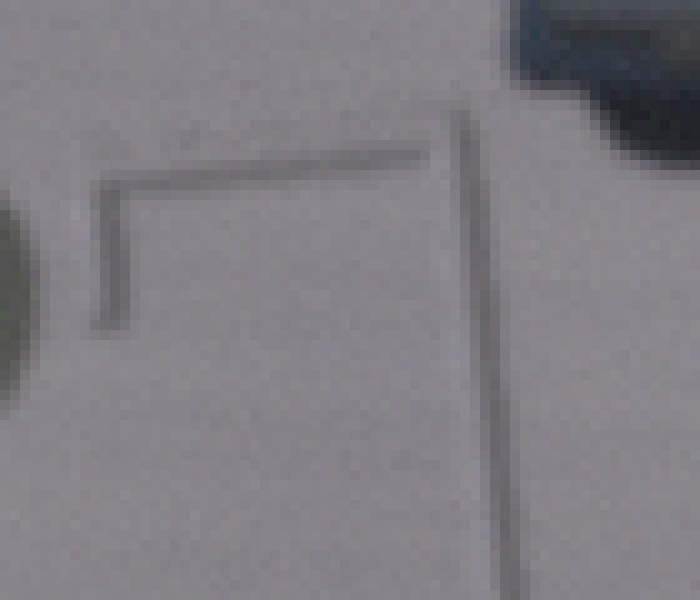

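View pics/crop_s2.png

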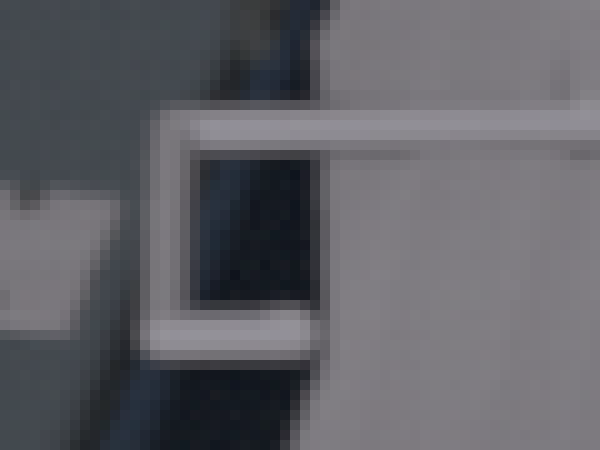

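```bash
python3 - <<'E'
from h import *
t=load("top2.npz"); s=load("side2.npz")
A,ea=tri(t,(235.3,204),s,(296.5,217.5)); B,eb=tri(t,(200.5,208),s,(296.3,238.2)); print(A,ea,B,eb,np.linalg.norm(A-B))
g=np.array([.4305,.2124,.2995]); c,sn=np.cos(.1526),np.sin(.1526)
print("expected A",g+[.22*c,.22*sn,0],"B",g+[.22*c-.06*sn,.22*sn+.06*c,0])
print("bolt from triang tip", tri(t,(335.5,155.2),s,(262.2,194.5)))
E
```

```text
[0.64703049 0.24415034 0.30144813] 0.003702072250530827 [0.63790342 0.30164857 0.29993404] 0.0018671894638083012 0.05823780803945703
expected A [0.64794342 0.24584185 0.2995    ] B [0.63882292 0.30514461 0.2995    ]
bolt from triang tip (array([0.75278725, 0.07744401, 0.23918409]), np.float64(0.0006441569445200757))
```

>>> {"op": "send_rows", "data": {"increments": [[-6,-10,0,0,0,0.01,15],[-20,-35,0,0,0,0.04,15],[-37,-66,0,0,0,0.08,15],[-55,-98,0,0,0,0.12,15],[-73,-130,0,0,0,0.155,15],[-87,-155,0,0,0,0.18,15],[-95,-169,0,0,0,0.195,15],[-97.3,-172.7,0,0,0,0.195,15]]}}

```text
time_s: 5.63
tcp_pos: [0.5552, 0.0523, 0.2991]
orientation: [-3.14, -0.0, 3.092]
contact_force: [-1.3, -0.3, -2.7]
width: 0.28
```

>>> {"op": "send_rows", "data": {"increments": [[0,0,0,0,0,0,15],[0,0,0,0,0,0,15],[0,0,0,0,0,0,15],[0,0,10,0,0,0,15],[0,0,20,0,0,0,15],[0,0,30,0,0,0,15],[0,0,30,0,0,0,15],[0,0,30,0,0,0,15]]}}

```text
time_s: 6.3
tcp_pos: [0.5525, 0.0569, 0.2683]
orientation: [-3.141, -0.003, 3.099]
contact_force: [-0.5, -0.5, -1.9]
width: 0.28
```

```bash
python3 look.py 3 top side; python3 - <<'E'
from h import *
t=load("top3.npz"); s=load("side3.npz")
for n,im,(x,y,w,h) in (("t3",t,(290,110,80,60)),("s3",s,(210,160,100,75))):
    c=im["pixels"][y:y+h,x:x+w,::-1]; cv2.imwrite(f"pics/crop_{n}.png",cv2.resize(c,None,fx=800//w,fy=800//w,interpolation=cv2.INTER_NEAREST))
E
```

```text
6.4 [0.5536 0.0568 0.2697] [ 3.1415e+00 -1.0000e-04  3.0989e+00] [ 0.75  0.02 -1.41] [-0.04  0.28 -0.13  1.76  0.04  1.11  1.34]
```

View pics/crop_t3.png

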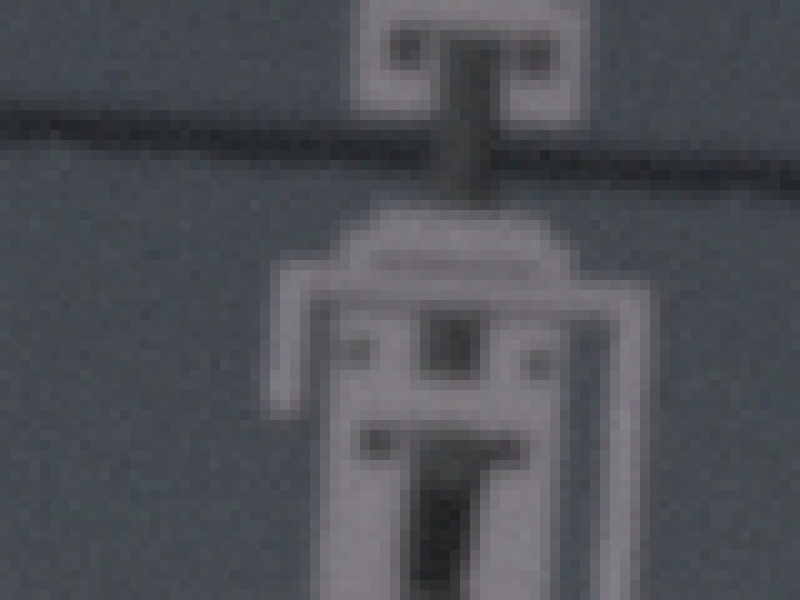

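View pics/crop_s3.png

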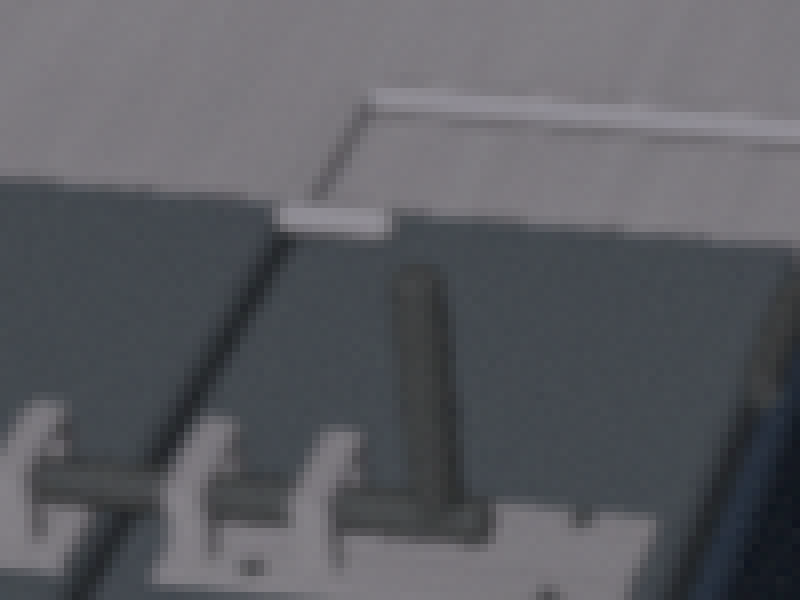

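```bash
python3 - <<'E'
from h import *
t=load("top3.npz"); s=load("side3.npz")
A=onz(t,353,139,.271);B=onz(t,318.7,137.2,.271);print(A,B,np.linalg.norm(A-B),(A+B)/2)
print(proj(s,[.753,.078,.238]),proj(s,[.774,.077,.271]), "post proj top",proj(t,[.753,.078,.238]))
E
```

```text
[0.77352056 0.04867848 0.271     ] [0.7749601  0.10901515 0.271     ] 0.06035383478730919 [0.77424033 0.07884681 0.271     ]
[261.92658739 195.0950462 ] [250.44481906 180.06445224] post proj top [335.1755971  155.45258629]
```

>>> {"op": "send_rows", "data": {"increments": [[0,0,8,0,0,0,15],[0,0,18,0,0,0,15],[0,0,30,0,0,0,15],[0,0,42,0,0,0,15],[0,0,52,0,0,0,15],[0,0,59,0,0,0,15],[0,0,62,0,0,0,15],[0,0,62,0,0,0,15]]}}

```text
time_s: 7.07
tcp_pos: [0.5529, 0.0567, 0.2065]
orientation: [-3.141, -0.002, 3.099]
contact_force: [0.3, -0.3, -2.4]
width: 0.28
```

```bash
python3 look.py 4 side; python3 - <<'E'
from h import *
s=load("side4.npz")
for n,im,(x,y,w,h) in (("s4",s,(210,160,100,75)),):
    c=im["pixels"][y:y+h,x:x+w,::-1]; cv2.imwrite(f"pics/crop_{n}.png",cv2.resize(c,None,fx=800//w,fy=800//w,interpolation=cv2.INTER_NEAREST))
E
```

```text
7.1167 [0.5534 0.0567 0.2073] [-3.1416e+00 -7.0000e-04  3.0987e+00] [-0.05  0.31 -1.62] [-0.04  0.34 -0.13  1.83  0.05  0.98  1.33]
```

View pics/crop_s4.png

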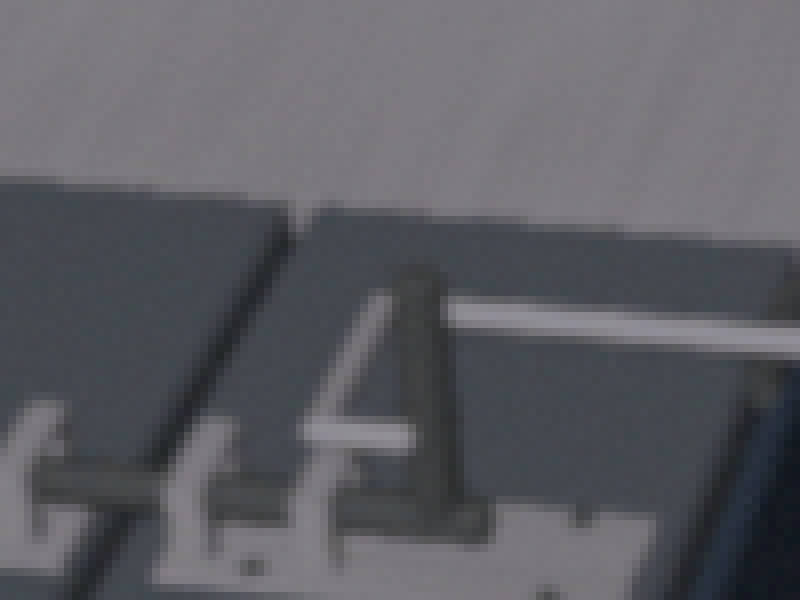

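>>> {"op": "send_rows", "data": {"increments": [[4,0,0,0,0,0,15],[10,0,0,0,0,0,15],[16,0,0,0,0,0,15],[23,0,0,0,0,0,15],[30,0,0,0,0,0,15],[37,0,0,0,0,0,15],[44,0,0,0,0,0,15],[50,0,0,0,0,0,15]]}}

```text
time_s: 7.78
tcp_pos: [0.5032, 0.059, 0.2081]
orientation: [3.141, 0.001, 3.099]
contact_force: [4.8, 0.1, -1.6]
width: 0.283
```

>>> {"op": "send_rows", "data": {"increments": [[2,0,0,0,0,0,15],[4,0,0,0,0,0,15],[6,0,0,0,0,0,15],[8,0,0,0,0,0,15],[9,0,0,0,0,0,15],[10,0,0,0,0,0,15],[10,0,0,0,0,0,15],[10,0,0,0,0,0,15]]}}

```text
time_s: 8.45
tcp_pos: [0.5009, 0.0599, 0.2106]
orientation: [3.139, 0.016, 3.098]
contact_force: [20.5, 1.1, -4.9]
width: 0.281
```

```bash
python3 look.py 5 side; python3 - <<'E'
from h import *
s=load("side5.npz")
for n,im,(x,y,w,h) in (("s5",s,(210,160,120,75)),):
    c=im["pixels"][y:y+h,x:x+w,::-1]; cv2.imwrite(f"pics/crop_{n}.png",cv2.resize(c,None,fx=800//w,fy=800//w,interpolation=cv2.INTER_NEAREST))
E
```

```text
8.5 [0.5009 0.0599 0.2106] [3.1388 0.0156 3.098 ] [20.6   1.34 -4.84] [-0.05  0.24 -0.14  1.96  0.04  0.93  1.32]
```

View pics/crop_s5.png

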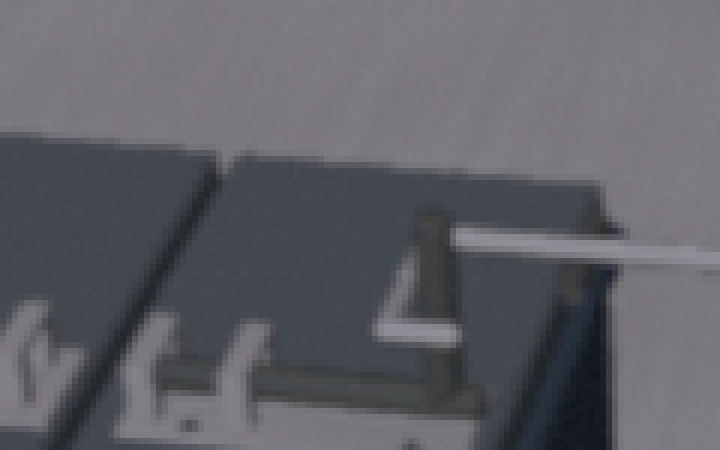

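```bash
python3 - <<'E'
from h import *
s=load("side5.npz")
P=np.array([np.r_[u,v,depth(s,u,v)] for v in range(188,235) for u in range(265,300)])
P=P[(P[:,4]>.185)&(P[:,4]<.25)&(P[:,3]>.06)&(P[:,3]<.1)&(P[:,2]<.75)]
for v in np.unique(P[:,1])[::2]:
    q=P[P[:,1]==v]; print(int(v),q[:,0].min(),q[:,0].max(),q[:,2:].mean(0).round(4))
for d in (.03,.04,.045,.05): print(d,proj(s,[.753-d,.078+.042*d,.238]),proj(s,[.753-d,.078+.042*d,.190]))
E
```

```text
195 280.0 284.0 [0.7118 0.0762 0.24  ]
197 279.0 285.0 [0.7107 0.0824 0.2392]
199 279.0 285.0 [0.7105 0.0841 0.2355]
201 279.0 285.0 [0.711  0.0835 0.2304]
203 278.0 285.0 [0.7137 0.0779 0.2219]
205 277.0 285.0 [0.7139 0.0823 0.2199]
207 276.0 286.0 [0.714  0.083  0.2155]
209 275.0 286.0 [0.7148 0.0851 0.212 ]
211 274.0 286.0 [0.715  0.0889 0.2096]
213 280.0 286.0 [0.7106 0.0835 0.2015]
219 281.0 286.0 [0.7109 0.0843 0.1873]
0.03 [276.33023017 196.31700659] [277.83766539 216.16913564]
0.04 [281.15607836 196.72641659] [282.55213969 216.59380337]
0.045 [283.57364799 196.9315157 ] [284.91380859 216.80653643]
0.05 [285.9943226  197.13687823] [287.27843939 217.0195363 ]
```

```bash
python3 look.py 6 top wrist; python3 - <<'E'
from cell import bot
print(bot.get_state())
E
```

```text
8.6 [0.5009 0.0599 0.2106] [3.1387 0.0156 3.0979] [20.01  0.4  -4.66] [-0.05  0.24 -0.14  1.96  0.04  0.93  1.32]
{'time_s': 8.6, 'joint_pos': array([-0.04753713,  0.23684717, -0.1433518 ,  1.95914625,  0.04271087,
        0.93254739,  1.31529878]), 'qd': array([-0.00098571, -0.00011295, -0.00029147,  0.00105671,  0.00096042,
        0.00011434, -0.00011428]), 'joint_efforts': array([ -0.76542562, -40.8319366 ,  -1.7935773 , -15.74616909,
        -0.69353325,   6.27598956,   0.14906608]), 'tcp_pos': array([0.50094929, 0.05988813, 0.21056527]), 'orientation': array([3.13873259, 0.01557876, 3.09793207]), 'contact_force': array([20.01060911,  0.3989888 , -4.66194201]), 'torque': array([ 0.23502539, -3.65395719, -0.17923074]), 'width': 0.28027949744659314}
```

View pics/side5.png

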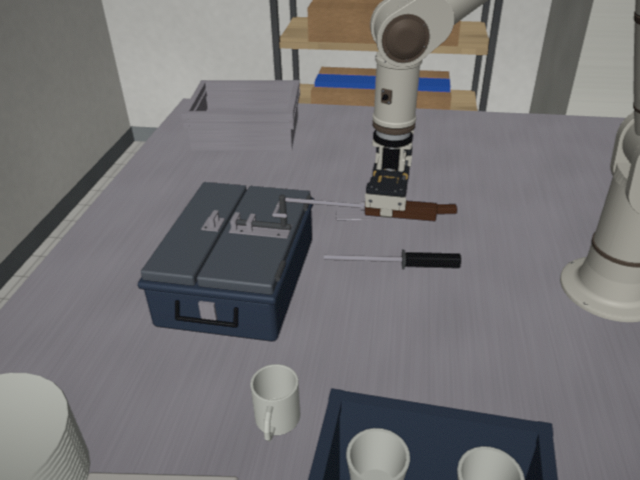

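View pics/top6.png

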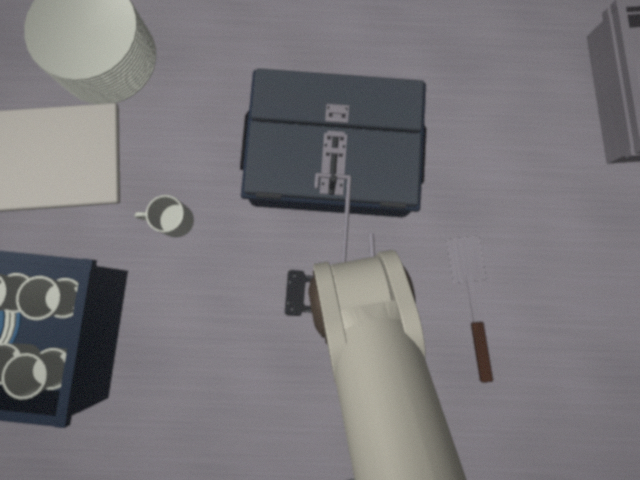

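View pics/wrist6.png

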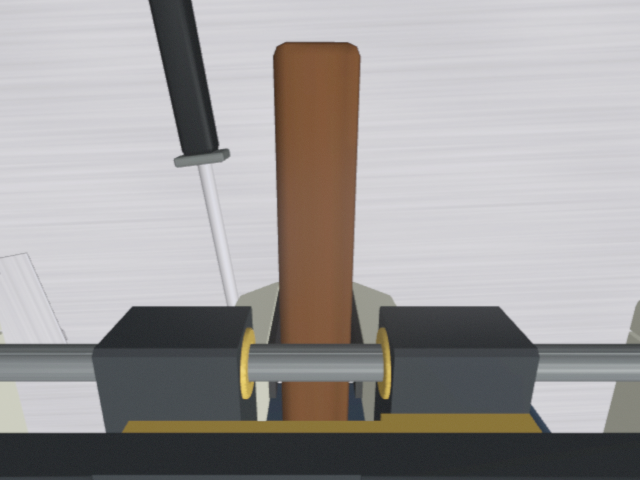

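The side view shows the hook bar on the post at about (279,205), with the force at 20 N. The post has moved about 41 mm by my measurement. I'll measure the carrier's front edge more precisely, to tell a stop from a jam.

```bash
python3 - <<'E'
from h import *
t=load("top0.npz"); s=load("side0.npz")
# cross-section of heights along bolt axis direction offset laterally: columns of top image away from bolt
for u in (280,300,390):
    print(u,[(v,)+tuple(depth(t,u,v)[[0,2]].round(3)) for v in list(range(64,80,2))+list(range(184,214,2))])
for v in (150,): print([(u,)+tuple(depth(t,u,v)[[1,2]].round(3)) for u in list(range(236,256,2))+list(range(414,434,2))])
t6=load("top6.npz")
for v in range(160,196,2): print(v,["%.3f"%depth(t6,u,v)[2] for u in range(318,354,2)])
Q=np.array([np.r_[u,v,depth(t6,u,v)] for v in range(165,196) for u in range(328,342)])
Q=Q[(Q[:,4]>.225)]; print(len(Q),Q.mean(0),Q.min(0),Q.max(0))
Q=np.array([np.r_[u,v,depth(t,u,v)] for v in range(145,175) for u in range(328,342)])
Q=Q[(Q[:,4]>.225)]; print(len(Q),Q.mean(0),Q.min(0),Q.max(0))
E
```

```text
280 [(64, np.float64(1.05), np.float64(0.0)), (66, np.float64(1.044), np.float64(0.001)), (68, np.float64(1.04), np.float64(0.0)), (70, np.float64(0.959), np.float64(0.149)), (72, np.float64(0.956), np.float64(0.148)), (74, np.float64(0.95), np.float64(0.151)), (76, np.float64(0.946), np.float64(0.15)), (78, np.float64(0.942), np.float64(0.149)), (184, np.float64(0.718), np.float64(0.15)), (186, np.float64(0.714), np.float64(0.15)), (188, np.float64(0.709), np.float64(0.153)), (190, np.float64(0.706), np.float64(0.151)), (192, np.float64(0.702), np.float64(0.149)), (194, np.float64(0.697), np.float64(0.153)), (196, np.float64(0.693), np.float64(0.153)), (198, np.float64(0.69), np.float64(0.148)), (200, np.float64(0.692), np.float64(0.119)), (202, np.float64(0.696), np.float64(0.08)), (204, np.float64(0.696), np.float64(0.057)), (206, np.float64(0.697), np.float64(0.03)), (208, np.float64(0.698), np.float64(0.0)), (210, np.float64(0.693), np.float64(0.001)), (212, np.float64(0.689), np.float64(0.001))]
300 [(64, np.float64(1.051), np.float64(0.0)), (66, np.float64(1.046), np.float64(0
[... 5656 characters left out ...]
152', '0.155', '0.149', '0.149', '0.214', '0.211', '0.150']
194 ['0.147', '0.148', '0.149', '0.151', '0.150', '0.150', '0.150', '0.158', '0.151', '0.149', '0.152', '0.152', '0.153', '0.150', '0.211', '0.214', '0.214', '0.151']
55 [3.33272727e+02 1.77672727e+02 6.99508101e-01 8.24351229e-02
 2.81775015e-01] [3.30000000e+02 1.68000000e+02 4.94101971e-01 7.50652054e-02
 2.25411655e-01] [3.41000000e+02 1.82000000e+02 7.18290676e-01 1.10118305e-01
 1.06971954e+00]
58 [3.34500000e+02 1.55931034e+02 7.43903720e-01 8.00396007e-02
 2.64521537e-01] [3.30000000e+02 1.47000000e+02 4.94101971e-01 7.27319964e-02
 2.26776368e-01] [3.38000000e+02 1.67000000e+02 7.59873084e-01 1.10118305e-01
 1.06971954e+00]
```

>>> {"op": "send_rows", "data": {"increments": [[1,0,0,0,0,0,15],[2,0,0,0,0,0,15],[3,0,0,0,0,0,15],[4,0,0,0,0,0,15],[4,0,0,0,0,0,15],[4,0,0,0,0,0,15],[4,0,0,0,0,0,15],[4,0,0,0,0,0,15]]}}

```text
time_s: 9.27
tcp_pos: [0.5004, 0.0603, 0.212]
orientation: [3.137, 0.023, 3.097]
contact_force: [27.3, 1.7, -5.4]
width: 0.281
```

```bash
python3 look.py 7 top side; python3 - <<'E'
from h import *
for k in "67":
    t=load(f"top{k}.npz")
    Q=np.array([np.r_[u,v,depth(t,u,v)] for v in range(165,196) for u in range(326,342)])
    Q=Q[(Q[:,4]>.228)&(Q[:,4]<.25)]; print(len(Q),Q.mean(0).round(4))
for k in "57":
    s=load(f"side{k}.npz")
    P=np.array([np.r_[u,v,depth(s,u,v)] for v in range(188,203) for u in range(265,300)])
    P=P[(P[:,4]>.225)&(P[:,4]<.25)&(P[:,3]>.06)&(P[:,3]<.1)&(P[:,2]<.75)];print(len(P),P.mean(0).round(4))
E
```

```text
9.3667 [0.5004 0.0603 0.212 ] [3.1374 0.0227 3.0975] [25.19  1.29 -4.85] [-0.05  0.23 -0.14  1.96  0.04  0.93  1.31]
49 [3.330612e+02 1.776939e+02 7.116000e-01 8.080000e-02 2.369000e-01]
49 [3.330612e+02 1.776939e+02 7.118000e-01 8.080000e-02 2.364000e-01]
54 [2.820000e+02 1.986296e+02 7.110000e-01 8.200000e-02 2.351000e-01]
53 [2.820189e+02 1.986792e+02 7.109000e-01 8.200000e-02 2.350000e-01]
```

>>> {"op": "send_rows", "data": {"increments": [[-5,0,0,0,0,0,15],[-10,0,0,0,0,0,15],[-15,0,0,0,0,0,15],[-19,0,0,0,0,0,15],[-22,0,0,0,0,0,15],[-22,0,0,0,0,0,15],[-22,0,0,0,0,0,15],[-22,0,0,0,0,0,15]]}}

```text
time_s: 10.03
tcp_pos: [0.5109, 0.0585, 0.2073]
orientation: [-3.141, -0.001, 3.099]
contact_force: [-1.2, 0.3, -2.8]
width: 0.279
```

```bash
python3 look.py 8 top side; python3 - <<'E'
from h import *
t=load("top8.npz"); s=load("side8.npz")
a=cv2.resize(t["pixels"][140:200,300:380,::-1],None,fx=5,fy=5,interpolation=0); b=cv2.resize(s["pixels"][165:225,250:330,::-1],None,fx=5,fy=5,interpolation=0)
cv2.imwrite("pics/c8.png",np.hstack([a,b]))
E
```

```text
10.1333 [0.5111 0.0586 0.2075] [-3.1415e+00 -7.0000e-04  3.0990e+00] [ 0.96  0.49 -2.49] [-0.05  0.27 -0.14  1.93  0.05  0.95  1.32]
```

View pics/c8.png

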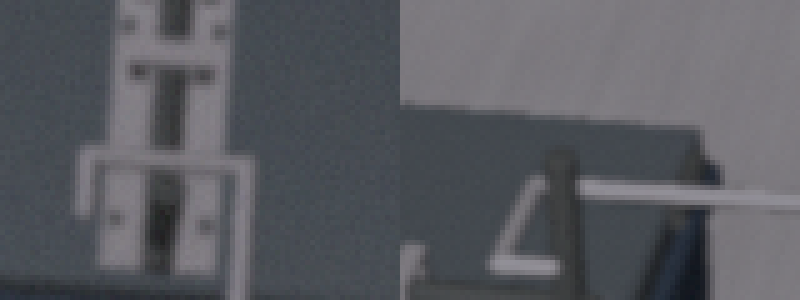

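>>> {"op": "send_rows", "data": {"increments": [[0,0,-6,0,0,0,15],[0,0,-18,0,0,0,15],[0,0,-34,0,0,0,15],[0,0,-52,0,0,0,15],[0,0,-70,0,0,0,15],[0,0,-84,0,0,0,15],[0,0,-92,0,0,0,15],[0,0,-92,0,0,0,15]]}}

```text
time_s: 10.8
tcp_pos: [0.5127, 0.0588, 0.302]
orientation: [3.141, 0.004, 3.099]
contact_force: [1.4, -0.5, -2.0]
width: 0.281
```

>>> {"op": "send_rows", "data": {"increments": [[5,8,0,0,0,-0.01,15],[17,30,0,0,0,-0.04,15],[32,56,0,0,0,-0.08,15],[48,84,0,0,0,-0.12,15],[64,112,0,0,0,-0.155,15],[77,134,0,0,0,-0.18,15],[85,147,0,0,0,-0.195,15],[87,150.5,0,0,0,-0.195,15]]}}

```text
time_s: 11.47
tcp_pos: [0.4285, 0.2155, 0.2988]
orientation: [3.141, -0.002, -2.983]
contact_force: [-0.6, 0.6, -2.2]
width: 0.281
```

>>> {"op": "send_rows", "data": {"increments": [[0,0,0,0,0,0,15],[0,0,10,0,0,0,15],[0,0,35,0,0,0,15],[0,0,65,0,0,0,15],[0,0,95,0,0,0,15],[0,0,125,0,0,0,15],[0,0,150,0,0,0,15],[0,0,170,0,0,0,15]]}}

```text
time_s: 12.13
tcp_pos: [0.4308, 0.2096, 0.1266]
orientation: [-3.14, -0.003, -2.993]
contact_force: [0.1, -1.4, -1.7]
width: 0.283
```

>>> {"op": "send_rows", "data": {"increments": [[0,0,15,0,0,0,15],[0,0,30,0,0,0,15],[0,0,45,0,0,0,15],[0,0,58,0,0,0,15],[0,0,68,0,0,0,15],[0,0,74,0,0,0,15],[0,0,74,0,0,0,15],[0,0,74,0,0,0,15]]}}

```text
time_s: 12.8
tcp_pos: [0.4313, 0.212, 0.0555]
orientation: [-3.141, -0.0, -2.99]
contact_force: [-0.1, 0.5, -1.5]
width: 0.279
```

```bash
python3 look.py 9 side top; python3 - <<'E'
from h import *
s=load("side9.npz"); cv2.imwrite("pics/c9.png",cv2.resize(s["pixels"][250:400,280:480,::-1],None,fx=4,fy=4,interpolation=0))
E
```

```text
12.9 [0.4318 0.2127 0.0563] [ 3.1413e+00  1.2000e-03 -2.9898e+00] [ 0.12  0.39 -2.19] [-0.31  0.46 -0.24  2.1   0.19  0.6   1.03]
```

View pics/c9.png

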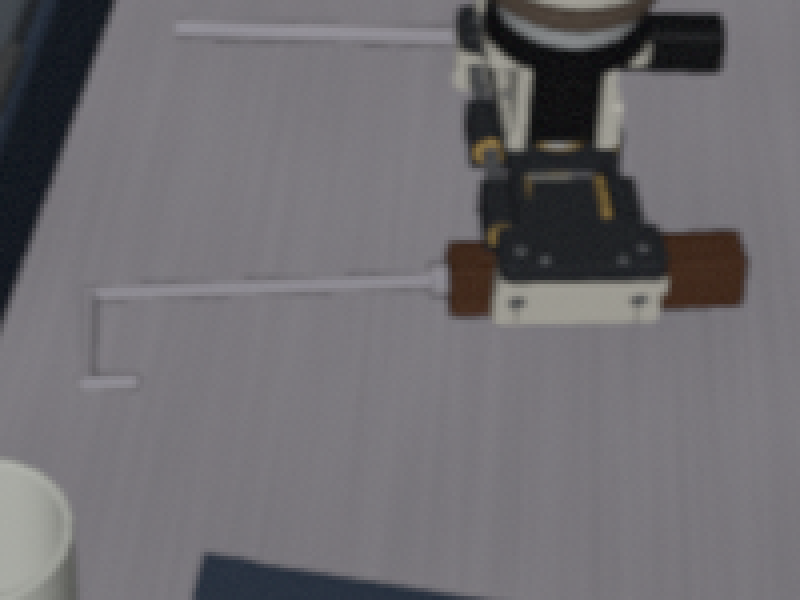

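```bash
python3 - <<'E'
from h import *
s=load("side9.npz");t=load("top9.npz")
g0=.0563+.0013; th=np.pi-2.9898
for d,l in ((.22,0),(.22,.06),(.1,0),(.05,0)):
  for dz in (0,-.005,-.01): print(d,l,dz,proj(s,[.4313+d*np.cos(th)-l*np.sin(th),.2125+d*np.sin(th)+l*np.cos(th),g0+dz]).round(1))
# rod pixel centre at columns
g=cv2.cvtColor(s["pixels"],cv2.COLOR_RGB2GRAY).astype(float)
for u in (310,330,350,370,385):
    c=g[310:335,u]; print(u,310+np.argmax(cv2.GaussianBlur(c.reshape(-1,1),(1,3),0)))
for v in (390,394,398,402,404): pass
for u in range(396,404): print(u,[ "%.3f"%depth(s,u,v)[2] for v in range(308,334,2)])
for u in range(448,464,3): print(u,[ "%.3f"%depth(s,u,v)[2] for v in range(304,334,2)])
E
```

```text
0.22 0 0 [302. 322.]
0.22 0 -0.005 [302.1 323.8]
0.22 0 -0.01 [302.2 325.7]
0.22 0.06 0 [301.3 344.4]
0.22 0.06 -0.005 [301.4 346.3]
0.22 0.06 -0.01 [301.5 348.2]
0.1 0 0 [363.3 320.7]
0.1 0 -0.005 [363.3 322.6]
0.1 0 -0.01 [363.2 324.4]
0.05 0 0 [388.9 320.2]
0.05 0 -0.005 [388.8 322. ]
0.05 0 -0.01 [388.6 323.9]
310 322
330 322
350 321
370 320
385 320
396 ['0.001', '0.075', '0.077', '0.073', '0.073', '0.071', '0.070', '0.062', '0.057', '0.051', '0.048', '0.003', '0.005']
397 ['0.002', '0.072', '0.074', '0.073', '0.075', '0.071', '0.067', '0.064', '0.057', '0.051', '0.044', '0.002', '0.001']
398 ['0.002', '0.076', '0.072', '0.072', '0.073', '0.071', '0.068', '0.063', '0.059', '0.053', '0.044', '0.002', '0.002']
399 ['0.002', '0.073', '0.075', '0.073', '0.075', '0.070', '0.066', '0.061', '0.057', '0.053', '0.047', '0.005', '0.001']
400 ['-0.000', '0.074', '0.073', '0.073', '0.076', '0.071', '0.068', '0.064', '0.061', '0.050', '0.048', '0.002', '0.001']
401 ['0.126', '0.122', '0.117', '0.073', '0.073', '0.073', '0.069', '0.065', '0.058', '0.054', '0.043', '-0.002', '-0.000']
402 ['0.1
[... 380 characters left out ...]
['-0.000', '0.002', '0.074', '0.077', '0.075', '0.075', '0.073', '0.071', '0.064', '0.061', '0.052', '0.049', '0.004', '0.001', '0.003']
454 ['0.001', '-0.001', '0.077', '0.076', '0.076', '0.077', '0.076', '0.069', '0.066', '0.061', '0.054', '0.049', '0.000', '0.004', '0.002']
457 ['0.002', '0.005', '0.079', '0.077', '0.077', '0.078', '0.074', '0.070', '0.066', '0.059', '0.055', '0.047', '0.002', '0.005', '0.004']
460 ['0.000', '0.001', '0.074', '0.080', '0.078', '0.077', '0.076', '0.070', '0.065', '0.060', '0.053', '0.048', '0.004', '-0.001', '0.001']
463 ['-0.001', '0.005', '0.080', '0.081', '0.075', '0.078', '0.072', '0.072', '0.067', '0.061', '0.051', '0.050', '0.001', '-0.001', '0.000']
```

>>> {"op": "send_rows", "data": {"increments": [[0,0,8,0,0,0,15],[0,0,16,0,0,0,15],[0,0,23,0,0,0,15],[0,0,29,0,0,0,15],[0,0,33,0,0,0,15],[0,0,36,0,0,0,15],[0,0,37.5,0,0,0,15],[0,0,38,0,0,0,15]]}}

```text
time_s: 13.57
tcp_pos: [0.4309, 0.2126, 0.0174]
orientation: [-3.141, -0.001, -2.989]
contact_force: [-0.2, -0.7, -2.2]
width: 0.282
```

>>> {"op": "send_rows", "data": {"increments": [[0,0,0,0,0,0,15],[0,0,0.5,0,0,0,15],[0,0,1,0,0,0,15],[0,0,1.5,0,0,0,15],[0,0,2,0,0,0,15],[0,0,2.5,0,0,0,15],[0,0,2.5,0,0,0,15],[0,0,2.5,0,0,0,15]]}}

```text
time_s: 14.23
tcp_pos: [0.4312, 0.2127, 0.0158]
orientation: [-3.142, 0.0, -2.989]
contact_force: [-2.5, -1.1, 4.5]
width: 0.278
```

>>> {"op": "send_rows", "data": {"increments": [[0,0,0,0,0,0,27],[0,0,0,0,0,0,29],[0,0,0,0,0,0,32],[0,0,0,0,0,0,36],[0,0,0,0,0,0,44],[0,0,0,0,0,0,60],[0,0,0,0,0,0,80],[0,0,0,0,0,0,80]]}}

```text
time_s: 14.9
tcp_pos: [0.4311, 0.2127, 0.0152]
orientation: [3.142, -0.0, -2.989]
contact_force: [0.7, -0.2, 0.7]
width: 0.632
```

>>> {"op": "send_rows", "data": {"increments": [[0,0,0,0,0,0,80],[0,0,0,0,0,0,80],[0,0,0,0,0,0,80],[0,0,0,0,0,0,80],[0,0,-5,0,0,0,80],[0,0,-15,0,0,0,80],[0,0,-30,0,0,0,80],[0,0,-50,0,0,0,80]]}}

```text
time_s: 15.57
tcp_pos: [0.4302, 0.2123, 0.0656]
orientation: [-3.141, -0.002, -2.989]
contact_force: [0.2, -0.7, 0.0]
width: 0.87
```

>>> {"op": "send_rows", "data": {"increments": [[0,0,-30,0,0,0,80],[0,0,-60,0,0,0,80],[0,0,-90,0,0,0,80],[0,0,-120,0,0,0,80],[0,0,-150,0,0,0,80],[0,0,-165,0,0,0,80],[0,0,-165,0,0,0,80],[0,0,-165,0,0,0,80]]}}

```text
time_s: 16.23
tcp_pos: [0.4316, 0.2128, 0.2318]
orientation: [3.141, 0.003, -2.989]
contact_force: [0.7, 0.7, 0.1]
width: 0.87
```

```bash
python3 look.py 10 top side wrist; python3 - <<'E'
from h import *
t=load("top10.npz"); t0=load("top0.npz"); s=load("side10.npz"); s0=load("side0.npz")
a=cv2.absdiff(t["pixels"],t0["pixels"]).max(2); b=cv2.absdiff(s["pixels"],s0["pixels"]).max(2)
cv2.imwrite("pics/diff10.png",cv2.resize(np.hstack([a,b])*3,None,fx=.62,fy=.62))
Q=np.array([np.r_[u,v,depth(t,u,v)] for v in range(165,196) for u in range(326,342)])
Q=Q[(Q[:,4]>.228)&(Q[:,4]<.25)]; print(len(Q),Q.mean(0).round(4))
w=load("wrist10.npz")
E
```

```text
16.3833 [0.4301 0.2121 0.2292] [-3.1410e+00 -2.1000e-03 -2.9892e+00] [-0.62  0.58  1.29] [-0.24  0.19 -0.31  1.98  0.07  0.99  1.14]
49 [3.331429e+02 1.775510e+02 7.120000e-01 8.060000e-02 2.366000e-01]
```

View pics/side10.png

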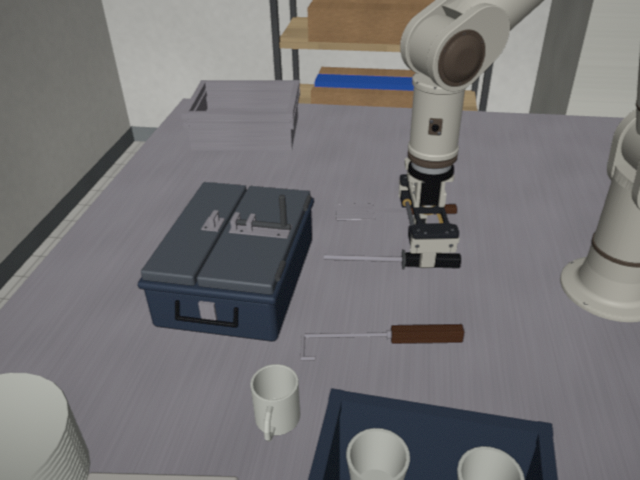

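View pics/diff10.png

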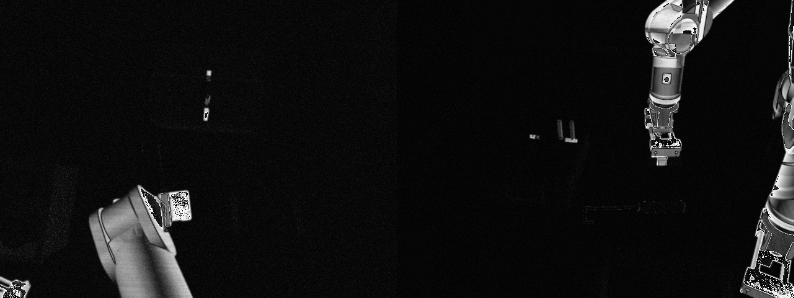

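View pics/wrist10.png

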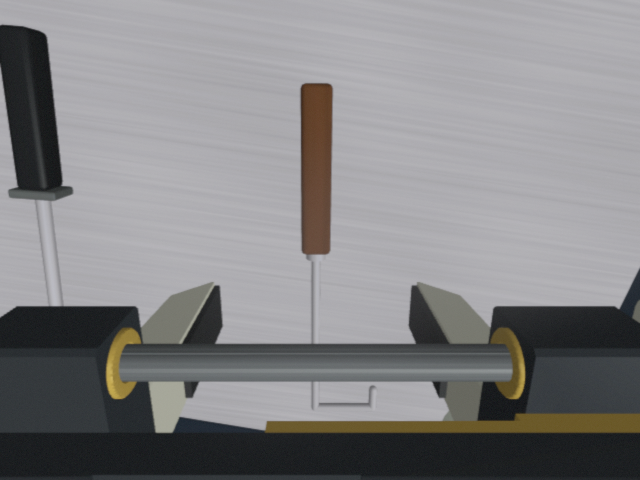

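```bash
python3 -c "
from cell import bot
print(bot.close_job())"
```

```text
the job is handed in; nothing more can be done
None
```

I drew the bolt to its stop with the hooked rod, then laid the rod back flat where it came from and let go. The job was handed in at about 16 s.

**Stop:** at the end of the pull, the force rose from about 5 N to 27 N, and another 4 mm of commanded pull did not move the post. After I backed the hook out and lifted it clear, the post was still there (x about 0.712 m).

**Other objects:** before-and-after pictures from the top and side show no change beyond the robot, the bolt and faint traces along the rod. The steel, the turner and the mug did not move. The last pictures show the rod flat and the gripper clear above it.

**One measurement that disagreed:** I saw the post travel about 41 mm, not 50 mm. The post first measured only about 67–69 mm behind the carrier's front edge, against the 77 mm given for an undrawn bolt. So the bolt was probably already drawn about 8–9 mm at the start. That edge was uncertain by several millimetres, so "fully drawn" rests mainly on the firm stop at 27 N.

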